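Mark the scalloped line on the cake-marking board

ROBOT

A 6-joint arm with a two-finger parallel gripper is mounted at the origin on a cart in front of the work surface, level with it; the furniture and walls round the work are solid. World frame = base frame: x ahead of the robot, y to its left, z up, the work surface at z = 0. Lengths are in m, angles in rad, forces in N, time in s.
With the tool pointing down it reaches from about 0.4 to 0.825 m from the base axis. Payload 7 kg.
Tool frame: the origin (TCP) lies at the very end of the fingers, on their centre line; the grasp point (between the pads) lies 19 mm behind it; z points along the fingers, y is the line along which they close (so a half turn about z gives the same grasp; the last joint's range is limited). The gripper opens to 85 mm and grips with 20 to 120 N. Pads are 22 mm wide; open, the fingers measure 114 mm over their backs; the gripper's body (76 mm by 85 mm) begins 54 mm behind the grasp point. The pads swing forward as they close: fully open they stand 13 mm farther back than shut.
Start: joints at [1.576, 0.359, 0.012, 0, -1.224, -0.288], TCP at [0.188, 0.648, 0.203] pointing down, gripper open.
Joint ranges: [-3.07, 3.07], [-1.43, 2.12], [-1.02, 1.25], [-3.03, 1.67], [-3.05, -0], [-3.03, 3.03]. Speed limits (rad/s): [2.39, 2.39, 3.01, 3.14, 3.14, 3.14].

INTERFACE

Orientations are given as a rotation vector (axis times angle).
In Python, from bench import robot gives the robot as it stands.
- The arm moves only by the tool servo_tool, never from a script. Its argument "deltas" is a list of rows, each a list of 7 numbers: the shift along the world's x, y, z in mm, then the turn, a rotation vector about the world's x, y, z in degrees, then the gripper's target within -1 to 1 (shut at 1, half-way at 0, fully open at -1). A call has 1 to 20 rows; each row is the pose to reach, as a shift and turn from the pose commanded when the call began; what a row does not reach only later rows make up. A row lasts 1/10 s, in which the tool goes at most 50 mm and 8.59 degrees, less where a joint would pass 70% of its speed; a pose out of reach is approached as far as the arm can. A call with a gripper value outside its range is refused whole. The fingers move at their own pace and stop on an object; "newtons" is the grip in N (left out, the last holds). Time passes only in rows, so rows that repeat a pose let the fingers close. It gives the time, the measured TCP pose, the force, the opening and the grip force at its end, in the units of the state.
- robot.observe(): the state, without advancing time (a new reading comes with each control period).
- robot.grab_frame(name): name is "scene" or "top" or "wrist"; returns a dict with "color" (480x640x3 uint8, red, green, blue), "camera_matrix" (3x3 intrinsics, pixels), "R" (3x3) and "t" (3): a world point X has camera coordinates R X + t; the wrist camera has in their place "mount" (4x4, takes a point from camera to tool coordinates, whose origin is the TCP and whose axes are the flange's). Camera axes: x right, y down, z forward; pixel columns grow to the right and rows downward; lengths in m; the calibration is good to about 2 mm. The wrist camera is an equidistant fisheye: a pixel r from the principal point sees the ray r / f radians off the axis. A picture is of the moment at which its call begins: read the wrist's pose just before it. There is no depth.
- robot.hand_in(): hands the job in; it is judged then, once.
The state is a dict: "t": time; "q": joint angles; "dq": joint speeds; "joint_efforts": joint torques, N m; "position": TCP position; "tool_rot": TCP orientation; "ft_force": force on the tool from outside, world axes, zero at the start; "torque": the same for the moment, N m; "width": finger opening in m; "grasp_force": force on a finger pad.
Only numpy, scipy, OpenCV 4.12 (cv2) and the standard library are available. Lean on these libraries where they do the work, as an engineer would, in place of code of your own. Each camera call takes 0.05 s, during which the arm holds its last target. There are 200 camera calls.

TASK

Take the marking stylus out of its wooden holder and, holding it upright, run its sprung tip along the wavy front edge of the wooden template in one unbroken line, from the end with the single line to the end with the double line, with the tip pressed down on the white board and kept against the edge round all the curves. Lift off only past the ends and make no stray marks away from the edge in between. Then hang the stylus back in its holder, and leave everything else standing where it is.

Things in the scene. Friction and masses are not known exactly. Their poses are not given: they have to be found in the camera images.
- board: White marking board, 130 (x) x 200 (y) x 6 mm, fixed; origin at the centre of its underside, z up, its front -x faces roughly to the robot. The wooden template covers the rear half. Thin black lines on the bare front part, along x: a single one at y = +66 mm (start), a double one at y = -66 and -71 mm (finish).
- template: Light wooden template 12 mm thick, fixed on the board; origin 6 mm above the board's (on its upper face), same axes. Back at x = +58, ends at y = +/-83 mm; two screw heads, tops at 16 mm. Edges half round, standing out farthest 6 mm above the board. The wavy front edge is three smoothly joined arcs: a bulge towards -x between two hollows (see the centres).
- bulge_centre (a point): Centre of the middle arc, at template (30, 0, 0) mm: the edge bulges to -x with radius 40 mm, from 50 degrees one side of -x to 50 degrees the other. The axis of the touching tip is 44.7 mm from this point.
- hollow_a_centre (a point): Centre of the hollow at the single-line end, at template (-15, +53.6, 0) mm, in front of the edge: edge radius 30 mm, from the bulge (50 degrees from +x towards -y) to 40 degrees from +x towards +y (edge ends at x = 8, y = 73 mm). The axis of the touching tip is 25.3 mm from this point.
- hollow_b_centre (a point): Centre of the hollow at the double-line end, at template (-15, -53.6, 0) mm: the mirror image of the other hollow, edge radius 30 mm, ending at x = 8, y = -73 mm; tip axis 25.3 mm from this point when touching.
- stylus_mid (a point): Middle of the stylus's black grip: 16 x 16 mm, faces square to this point's x and y, 66 mm long along z. Stylus 129 mm long, about 82 g. Below the grip a steel collar 26 mm wide, its underside 39 mm below this point, then a shank 10 mm thick; end of the unpressed tip 91 mm below this point. Starts upright, hanging by its collar on the holder's top.
- stylus_nib (a point): Lowest point of the stylus tip, a round-ended steel pin 9.4 mm thick that springs back into the shank
- stylus_tip (a joint): How far the sprung tip is pushed into the stylus, m: 0 out, 0.008 fully in; the spring pushes with 0.6 N at 0 and 3 N at 0.008
- holder_mouth (a point): Centre of the mouth of the holder's upright hole, on its top face, 66 mm above the worktop; the holder is a fixed wooden block 60 x 60 x 66 mm (square to this point's axes) with one through hole 14 mm wide with a 2 mm chamfer
- fruit_tin: Short round food tin, 75 mm wide, 58 mm tall, loose; origin at the centre of its underside; it and the holder stand on either side of the board, either way round
- green_cup: Small green cup, 65 mm wide with its handle 94, 52 mm tall, loose; origin under its centre
- spice_jar: White spice jar with a dark cap, 41 mm wide, 105 mm tall, loose; origin under its centre
- garlic: Garlic bulb, about 60 mm, loose; origin under its centre
- lime: Green lime, about 55 x 47 x 48 mm, loose; origin under its centre
- teaspoon: Steel teaspoon, 130 mm long, lying flat, loose; origin under its centre
There are look-alikes about, which are no part of the job. What is meant by the part that bears stylus_mid is not blue or purple, and is the larger of those in its own colour.

How it is judged:
By the outcome, as a careful person would: the job done as asked, in the order asked, and still so for the second after the job is handed in, with the robot touching nothing.
It also fails if it takes over 67 s, if anything falls off the work surface, if the arm or the gripper's body presses on something with over 40 N, if the wrist force passes 120 N, or if a joint passes its speed limit or range.

## Working session

There is one attempt and no reset: what is moved stays moved. The work goes in short steps, Python scripts to look and compute and a tool call to move; the robot and the scene stay as the last step left them, time stands still between calls to the robot, and variables do not carry over. Pictures are saved under pics/ and viewed, at most 10 in all, crops included, and the job is handed in when it is done.

Besides the shell and the picture viewer there is one more tool, called as name([rows], argument=value, ...), one row to a line, values as JSON. servo_tool: Moves the arm, as the interface text tells. Its arguments: {"type":"object","properties":{"deltas":{"type":"array","items":{"type":"array","items":{"type":"number"}}},"newtons":{"type":"number"}},"required":["deltas"]}

```bash
mkdir -p pics; ls
python3 - <<'E'
from bench import robot
import cv2,numpy as np
s=robot.observe();print(s)
for n in ["scene","top"]:
    f=robot.grab_frame(n);cv2.imwrite(f"pics/{n}0.png",f["color"][:,:,::-1]);print(n,f["camera_matrix"],f["R"],f["t"])
E
```

```text
pics
{'t': 0.0, 'q': array([ 1.57606440e+00,  3.59375592e-01,  1.11182886e-02, -3.66700880e-04,
       -1.22408522e+00, -2.88086696e-01]), 'dq': array([ 1.40502727e-03, -9.15636117e-05,  1.55115567e-03,  8.35877779e-05,
        1.85662265e-04, -4.98406578e-05]), 'joint_efforts': array([ 2.24333256e-03, -5.83327961e+01,  2.93428856e+01,  6.93677634e+00,
       -5.71910001e-03,  1.71213247e-05]), 'position': array([0.188252  , 0.64770205, 0.20219389]), 'tool_rot': array([ 3.10864253e+00, -4.42742760e-01, -1.80711988e-04]), 'ft_force': array([ 0.99763305, -0.88459913, -0.21818596]), 'torque': array([ 0.00734545, -0.00587794, -0.0114742 ]), 'grasp_force': 0.0, 'width': 0.0852117055448264}
scene [[511.37866424   0.         308.23327446]
 [  0.         511.37866424 238.45808195]
 [  0.           0.           1.        ]] [[-0.80116389 -0.59814511  0.0189432 ]
 [-0.43103705  0.55480007 -0.71162065]
 [ 0.41514273 -0.57828998 -0.70230849]] [0.41412681 0.30552154 0.84905603]
top [[573.72867923   0.         320.05661456]
 [  0.         573.72867923 245.46823183]
 [  0.           0.           1.        ]] [[-0.00618172 -0.99990389 -0.0124096 ]
 [-0.99793283  0.00696243 -0.06388737]
 [ 0.06396764  0.01198901 -0.99787996]] [4.45655476e-04 5.25849473e-01 1.26680084e+00]
```

View pics/scene0.png

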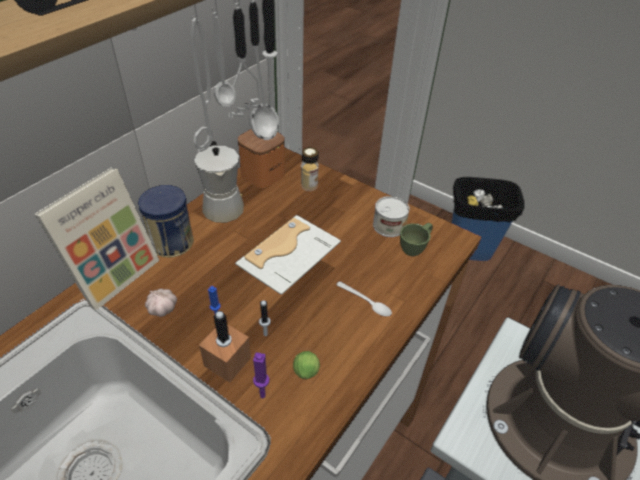

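View pics/top0.png

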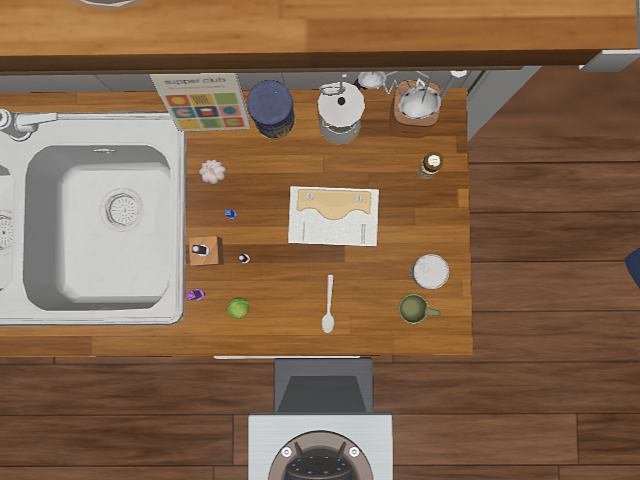

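Scene view: candidates for the stylus are the black one in the holder (222,330), a smaller black one standing at (265,315), a blue one (214,297) and a purple one (261,370). By the description I choose the black one in the holder. The board is at top (334,216), and the tin (431,271) is on the board's other side.

```bash
cat > h.py <<'E'
import cv2,numpy as np
from scipy.spatial.transform import Rotation as Ro
def ray(f,uv,pose=None):
    "origin, unit directions (world) for pixels"
    uv=np.atleast_2d(np.float64(uv));K=f["camera_matrix"]
    d=np.c_[(uv[:,0]-K[0,2])/K[0,0],(uv[:,1]-K[1,2])/K[1,1]]
    if pose is None:
        d=np.c_[d,np.ones(len(d))]; R,o=f["R"].T,-f["R"].T@f["t"]
    else:
        r=np.linalg.norm(d,axis=1,keepdims=True);d=np.c_[d*np.sin(r)/np.maximum(r,1e-9),np.cos(r)]
        T=np.eye(4);T[:3,:3]=Ro.from_rotvec(pose["tool_rot"]).as_matrix();T[:3,3]=pose["position"]
        T=T@f["mount"];R,o=T[:3,:3],T[:3,3]
    d=d@R.T; return o,d/np.linalg.norm(d,axis=1,keepdims=True)
def onz(f,uv,z,pose=None):
    o,d=ray(f,uv,pose); return o+d*((z-o[2])/d[:,2])[:,None]
def tri(rays):
    A=0;b=0
    for o,d in rays:
        P=np.eye(3)-np.outer(d,d);A=A+P;b=b+P@o
    X=np.linalg.solve(A,b);return X,[np.linalg.norm((np.eye(3)-np.outer(d,d))@(X-o)) for o,d in rays]
E
python3 - <<'E'
from h import *
a=cv2.imread("pics/scene0.png");b=cv2.imread("pics/top0.png")
c1=cv2.resize(a[270:410,180:320],(560,560),interpolation=cv2.INTER_CUBIC)
c2=cv2.resize(b[225:305,180:260],None,fx=3,fy=3,interpolation=cv2.INTER_CUBIC)
c3=cv2.resize(b[180:250,285:385],None,fx=2.4,fy=2.4,interpolation=cv2.INTER_CUBIC)
o=np.zeros((560,800,3),np.uint8);o[:,:560]=c1;o[:240,560:]=c2;o[300:468,560:]=c3
cv2.imwrite("pics/crop1.png",o)
from bench import robot
f=robot.grab_frame("top")
hsv=cv2.cvtColor(b,cv2.COLOR_BGR2HSV)
roi=np.zeros(b.shape[:2],np.uint8);roi[175:260,275:395]=1
m=((hsv[...,1]<60)&(hsv[...,2]>120)).astype(np.uint8)*roi
m=cv2.morphologyEx(m,cv2.MORPH_OPEN,np.ones((3,3)))
p=np.argwhere(m)[:,::-1].astype(np.float32)
q=onz(f,p,0.006)[:,:2].astype(np.float32);r=cv2.minAreaRect(q);print("board",r,cv2.boxPoints(r))
E
```

```text
board ((0.5939138531684875, -0.03246040642261505), (0.2014274150133133, 0.12952759861946106), 87.31782531738281) [[ 0.52450806 -0.1300331 ]
 [ 0.65389377 -0.13609445]
 [ 0.66331965  0.06511229]
 [ 0.53393394  0.07117364]]
```

View pics/crop1.png

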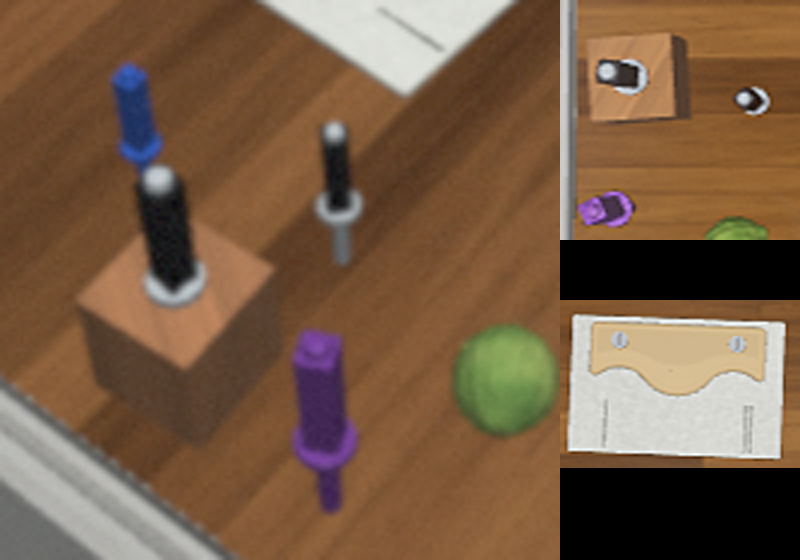

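The crop confirms the choice: the larger black stylus stands in the holder (cap at crop (157,180), collar at (176,285)). The other black one is smaller, and the single line is on the +y side.

Run:
```python
from h import *
from bench import robot
s=robot.grab_frame("scene");t=robot.grab_frame("top")
C1=lambda x,y:(x/4+180,y/4+270)
C2=lambda x,y:((x-560)/3+180,y/3+225)
def T(p,q):
    rs=[]
    for f,u in((s,C1(*p)),(t,C2(*q))):
        o,d=ray(f,[u]);rs.append((o,d[0]))
    return tri(rs)
print("cap",T((157,180),(608,72)));print("collar",T((176,285),(628,75)))
c=onz(t,[C2(*p) for p in [(588,37),(673,34),(677,117),(591,121)]],.066);print(c,c.mean(0),cv2.minAreaRect(c[:,:2].astype(np.float32)))
print("small blk",T((336,130),(743,98)))
for r in [(0.188,.648,.2)]: print(robot.observe()["tool_rot"])
f=robot.grab_frame("wrist");print(f["mount"],f["camera_matrix"])
```

```text
cap (array([0.51302584, 0.24762555, 0.13879753]), [np.float64(0.0005408836773051809), np.float64(0.0005408836773052831)])
collar (array([0.51364804, 0.24874543, 0.0659979 ]), [np.float64(0.00127090294231216), np.float64(0.001270902942312125)])
[[0.5422609  0.27859843 0.066     ]
 [0.54398713 0.21728451 0.066     ]
 [0.48425002 0.21409579 0.066     ]
 [0.48178632 0.27593061 0.066     ]] [0.51307109 0.24647734 0.066     ] ((0.5132554173469543, 0.2463470995426178), (0.0605328306555748, 0.062141988426446915), 2.2816410064697266)
small blk (array([0.49569081, 0.16155643, 0.09806303]), [np.float64(0.000578775479045643), np.float64(0.0005787754790454937)])
[ 3.10947307e+00 -4.42647302e-01  2.25336547e-05]
[[-4.45176971e-04 -9.62553181e-01 -2.71092558e-01  6.80898178e-02]
 [ 9.99999890e-01 -4.68177352e-04  2.01727321e-05 -1.06383096e-05]
 [-1.46336724e-04 -2.71092520e-01  9.62553284e-01 -1.70427851e-01]
 [ 0.00000000e+00  0.00000000e+00  0.00000000e+00  1.00000000e+00]] [[371.64829954   0.         327.2696471 ]
 [  0.         371.64829954 231.16634023]
 [  0.           0.           1.        ]]
```

servo_tool([
  [342,-678,48,0,0,16.2,-0.3],
  [342,-678,48,0,0,16.2,-0.3],
  [342,-678,48,0,0,16.2,-0.3],
  [342,-678,48,0,0,16.2,-0.3],
  [342,-678,48,0,0,16.2,-0.3],
  [342,-678,48,0,0,16.2,-0.3],
  [342,-678,48,0,0,16.2,-0.3],
  [342,-678,48,0,0,16.2,-0.3],
  [342,-678,48,0,0,16.2,-0.3],
  [342,-678,48,0,0,16.2,-0.3],
  [342,-678,48,0,0,16.2,-0.3],
  [342,-678,48,0,0,16.2,-0.3],
  [342,-678,48,0,0,16.2,-0.3],
  [342,-678,48,0,0,16.2,-0.3],
  [342,-678,48,0,0,16.2,-0.3],
  [342,-678,48,0,0,16.2,-0.3],
  [342,-678,48,0,0,16.2,-0.3],
  [342,-678,48,0,0,16.2,-0.3],
  [342,-678,48,0,0,16.2,-0.3],
  [342,-678,48,0,0,16.2,-0.3],
])

```text
t: 2.3
position: [0.5301, -0.0287, 0.2513]
tool_rot: [-3.141, -0.003, -0.001]
ft_force: [0.4, 0.9, 0.1]
width: 0.0556
grasp_force: 0.0
```

Run:
```python
from h import *
from bench import robot
import pickle
p=robot.observe();f=robot.grab_frame("wrist");pickle.dump((p,f),open("w1.pkl","wb"))
cv2.imwrite("pics/w1.png",f["color"][:,:,::-1]);print(p["t"],p["position"],p["dq"])
```

```text
2.3 [ 0.5300551  -0.0286892   0.25133257] [ 0.0002488   0.0015281   0.00250464  0.00091676 -0.00096854  0.0019128 ]
```

View pics/w1.png

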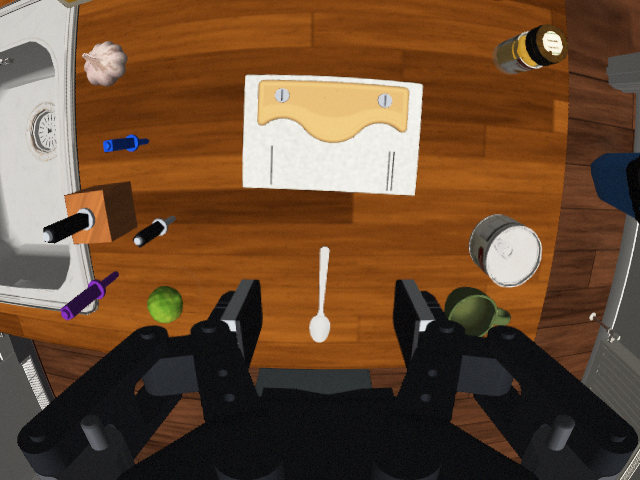

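The wrist view shows the board at (245–422, 75–195), the wavy edge at rows 120–142, the single line at (271,165), the double line at (390,170), and the holder with the black stylus at (95,215).

```bash
cat > meas.py <<'E'
from h import *
import pickle
from scipy.optimize import least_squares
p,f=pickle.load(open("w1.pkl","rb"));b=f["color"][:,:,::-1].copy()
hsv=cv2.cvtColor(b,cv2.COLOR_BGR2HSV)
roi=np.zeros(b.shape[:2],np.uint8);roi[65:205,230:435]=1
lab=cv2.connectedComponents
w=((hsv[...,1]<60)&(hsv[...,2]>120)).astype(np.uint8)*roi
w=cv2.morphologyEx(w,cv2.MORPH_OPEN,np.ones((3,3)))
q=onz(f,np.argwhere(w)[:,::-1],.006,p)[:,:2].astype(np.float32)
r=cv2.minAreaRect(q);bx=cv2.boxPoints(r);print("board",r,bx.round(4).tolist())
c=bx.mean(0);e=[bx[(i+1)%4]-bx[i] for i in range(4)];ex=max(e,key=lambda v:v[0]);yaw=np.arctan2(ex[1],ex[0]);print("c",c,"yaw",np.degrees(yaw))
# template mask, subpixel edge at z=.012
sat=cv2.GaussianBlur(hsv[...,1].astype(np.float32),(0,0),.7)
pts=[]
for u in range(262,405):
    col=sat[100:160,u]; i=np.where((col[:-1]>=55)&(col[1:]<55))[0]
    if len(i): i=i[-1];pts.append((u,100+i+(col[i]-55)/(col[i]-col[i+1])))
P=onz(f,np.array(pts),.012,p)[:,:2]
cs,sn=np.cos(yaw),np.sin(yaw);L=(P-c)@np.array([[cs,-sn],[sn,cs]])*1000
for name,cy,s,rad,sel in (("bulge",(30,0),-1,40,abs(L[:,1])<26),("a",(-15,53.6),1,30,(L[:,1]>36)&(L[:,1]<68)),("b",(-15,-53.6),1,30,(L[:,1]<-36)&(L[:,1]>-68))):
    Q=L[sel];g=least_squares(lambda v:np.hypot(Q[:,0]-v[0],Q[:,1]-v[1])-rad,cy,loss="soft_l1")
    print(name,len(Q),"centre fit",g.x.round(2),"expect",cy,"rms",np.std(g.fun).round(2))
    g=least_squares(lambda v:np.hypot(Q[:,0]-v[0],Q[:,1]-v[1])-v[2],(*cy,rad));print("   free",g.x.round(2))
E
python3 meas.py
```

```text
board ((0.5934697389602661, -0.03276359289884567), (0.19930647313594818, 0.12952561676502228), 87.39047241210938) [[0.5242000222206116, -0.12939999997615814], [0.6535999774932861, -0.13529999554157257], [0.6626999974250793, 0.06379999965429306], [0.53329998254776, 0.06970000267028809]]
c [ 0.59346974 -0.03276359] yaw -2.6095312
bulge 48 centre fit [30.03 -0.2 ] expect (30, 0) rms 0.09
   free [29.61 -0.2  39.6 ]
a 29 centre fit [-14.98  53.49] expect (-15, 53.6) rms 0.07
   free [-15.2   53.5   30.21]
b 29 centre fit [-15.16 -53.76] expect (-15, -53.6) rms 0.09
   free [-14.26 -53.7   29.15]
```

servo_tool([
  [-75,276,0,0,0,0,-0.3],
  [-75,276,0,0,0,0,-0.3],
  [-75,276,0,0,0,0,-0.3],
  [-75,276,0,0,0,0,-0.3],
  [-75,276,0,0,0,0,-0.3],
  [-75,276,0,0,0,0,-0.3],
  [-75,276,0,0,0,0,-0.3],
  [-75,276,0,0,0,0,-0.3],
  [-75,276,0,0,0,0,-0.3],
])

```text
t: 3.25
position: [0.4551, 0.246, 0.2512]
tool_rot: [3.142, 0.001, 0.0]
ft_force: [-1.0, -0.5, 0.5]
width: 0.0554
grasp_force: 0.0
```

Run:
```python
from h import *
from bench import robot
import pickle
p=robot.observe();f=robot.grab_frame("wrist");pickle.dump((p,f),open("w2.pkl","wb"))
b=f["color"][:,:,::-1];print(p["t"],p["position"],p["dq"])
def proj(X):
    R=Ro.from_rotvec(p["tool_rot"]).as_matrix();T=np.eye(4);T[:3,:3]=R;T[:3,3]=p["position"];T=np.linalg.inv(T@f["mount"])
    c=T[:3,:3]@X+T[:3,3];th=np.arctan2(np.hypot(*c[:2]),c[2]);K=f["camera_matrix"];return K[:2,2]+K[0,0]*th*c[:2]/np.hypot(*c[:2])
u=proj(np.array([.513,.2475,.066]));print(u)
x,y=int(u[0])-60,int(u[1])-60;print("crop origin",x,y)
cv2.imwrite("pics/w2.png",cv2.resize(b[max(y,0):y+120,x:x+120],None,fx=5,fy=5,interpolation=cv2.INTER_CUBIC))
```

```text
3.25 [0.45511228 0.24595788 0.25117744] [-0.02162136 -0.0025872  -0.00068482  0.00179291  0.00305835 -0.00144437]
[325.7958036  139.81330096]
crop origin 265 79
```

View pics/w2.png

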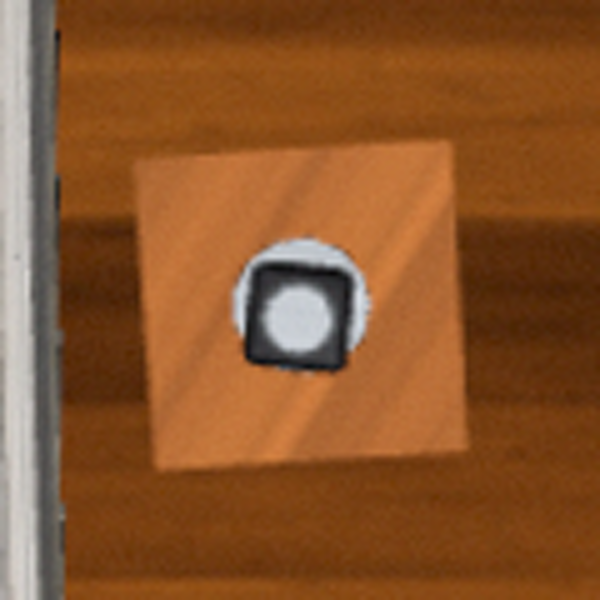

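Almost directly above: the grip square has its centre at crop (299,317), turned about 4° one way, and the holder top is turned about 3° the other way, corners (137,158),(452,141),(468,450),(157,470).

Run:
```python
from h import *
import pickle
p,f=pickle.load(open("w2.pkl","rb"));p1,f1=pickle.load(open("w1.pkl","rb"))
C=lambda x,y:((x+.5)/5-.5+265,(y+.5)/5-.5+79)
c=onz(f,[C(*q) for q in [(137,158),(452,141),(468,450),(157,470)]],.066,p);print("holder",c.mean(0),cv2.minAreaRect(c[:,:2].astype(np.float32)))
print("edge lens",np.linalg.norm(np.roll(c,-1,0)-c,axis=1), "yaw", [np.degrees(np.arctan2(*(c[i]-c[j])[[1,0]])) for i,j in((0,3),(1,2))],[np.degrees(np.arctan2(-(c[i]-c[j])[0],(c[i]-c[j])[1])) for i,j in((0,1),(3,2))])
g=onz(f,[C(*q) for q in [(254,263),(352,269),(346,371),(244,362)]],.138,p);print("grip top",g.mean(0),cv2.minAreaRect(g[:,:2].astype(np.float32)))
print("cap",onz(f,[C(298,317)],.141,p)); print("collar", onz(f,[C(302,305)],.072,p))
# holder height: near corners in w1 by triangulation, pixels (80-ish) top-face corners: refine by top mask
b=f1["color"][:,:,::-1];hsv=cv2.cvtColor(np.ascontiguousarray(b),cv2.COLOR_BGR2HSV)
cv2.imwrite("pics/w1h.png",cv2.resize(b[175:250,35:145],None,fx=6,fy=6,interpolation=cv2.INTER_CUBIC))
```

```text
holder [0.51338939 0.2479877  0.066     ] ((0.5132378339767456, 0.24788686633110046), (0.06020640581846237, 0.059880904853343964), 3.074847936630249)
edge lens [0.05951076 0.05948629 0.05988469 0.06020638] yaw [np.float64(3.074858370059782), np.float64(3.431382081176906)] [np.float64(3.029496563165499), np.float64(3.719853173850898)]
grip top [0.51352534 0.24829576 0.138     ] ((0.5136188268661499, 0.24820393323898315), (0.015545259229838848, 0.015611703507602215), 84.83452606201172)
cap [[0.51350571 0.24842132 0.141     ]]
collar [[0.51337395 0.24821943 0.072     ]]
```

View pics/w1h.png

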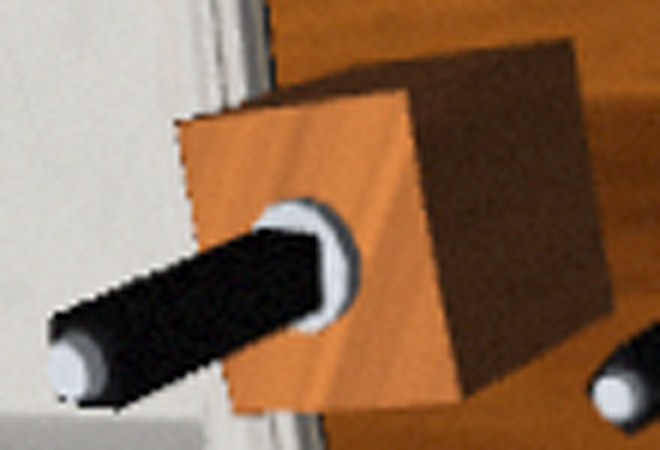

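Same corners seen from the board: (408,90) and (463,398), cap (68,370). I'll triangulate heights.

Run:
```python
from h import *
import pickle
p,f=pickle.load(open("w2.pkl","rb"));p1,f1=pickle.load(open("w1.pkl","rb"))
C=lambda x,y:((x+.5)/5-.5+265,(y+.5)/5-.5+79)
D=lambda x,y:((x+.5)/6-.5+35,(y+.5)/6-.5+175)
for a,b in (((452,141),(408,90)),((468,450),(463,398)),((298,317),(68,370))):
    o,d=ray(f,[C(*a)],p);o1,d1=ray(f1,[D(*b)],p1);print(tri([(o,d[0]),(o1,d1[0])]))
```

```text
(array([0.54502728, 0.21992335, 0.06489951]), [np.float64(0.00012787571813616203), np.float64(0.0001278757181360127)])
(array([0.48559354, 0.21638561, 0.06483616]), [np.float64(0.00026775444980437044), np.float64(0.00026775444980435434)])
(array([0.5135273 , 0.24842738, 0.14098861]), [np.float64(2.2767856884776802e-05), np.float64(2.276785688499188e-05)])
```

servo_tool([
  [40,2,0,0,0,-5,-0.3],
  [58.5,2.3,-20,0,0,-5,-0.3],
  [58.5,2.3,-60,0,0,-5,-0.3],
  [58.5,2.3,-100,0,0,-5,-0.3],
  [58.5,2.3,-135,0,0,-5,-0.3],
  [58.5,2.3,-155,0,0,-5,-0.3],
  [58.5,2.3,-165,0,0,-5,-0.3],
  [58.5,2.3,-165,0,0,-5,-0.3],
  [58.5,2.3,-165,0,0,-5,1],
  [58.5,2.3,-165,0,0,-5,1],
  [58.5,2.3,-165,0,0,-5,1],
  [58.5,2.3,-165,0,0,-5,1],
  [58.5,2.3,-165,0,0,-5,1],
  [58.5,2.3,-165,0,0,-5,1],
  [58.5,2.3,-165,0,0,-5,1],
], newtons=80)

```text
t: 4.8
position: [0.5146, 0.2488, 0.0877]
tool_rot: [-3.138, 0.136, -0.003]
ft_force: [-0.4, -1.4, 6.3]
width: 0.0143
grasp_force: 78.4
```

servo_tool([
  [0,0,20,0,0,0,1],
  [0,0,50,0,0,0,1],
  [0,0,80,0,0,0,1],
  [2,-5,108,0,0,0,1],
  [15,-35,110,0,0,0,1],
  [29,-70,110,0,0,0,1],
  [43,-105,110,0,0,0,1],
  [57,-140,110,0,0,0,1],
  [71,-175,110,0,0,0,1],
  [80,-200,105,0,0,0,1],
  [86,-213.5,85,0,0,0,1],
  [86,-213.5,60,0,0,0,1],
  [86,-213.5,35,0,0,0,1],
  [86,-213.5,18,0,0,0,1],
  [86,-213.5,12,0,0,0,1],
  [86,-213.5,12,0,0,0,1],
  [86,-213.5,12,0,0,0,1],
])

```text
t: 6.5
position: [0.6005, 0.0352, 0.0992]
tool_rot: [-3.138, 0.136, -0.002]
ft_force: [0.5, -0.0, -0.5]
width: 0.0143
grasp_force: 78.3
```

Run:
```python
from h import *
from bench import robot
import pickle
p=robot.observe();f=robot.grab_frame("wrist");F={n:robot.grab_frame(n) for n in("scene","top")}
pickle.dump((p,f,F),open("w3.pkl","wb"))
b=f["color"][:,:,::-1];print({k:p[k].round(4) if k!="t" else p[k] for k in("t","position","tool_rot","ft_force")},p["width"])
a=b[60:260,230:430];s=F["scene"]["color"][:,:,::-1][205:305,225:345]
o=np.zeros((600,800,3),np.uint8);o[:,:600]=cv2.resize(a,(600,600),interpolation=cv2.INTER_CUBIC);o[:167,600:]=cv2.resize(s,(200,167))
cv2.imwrite("pics/w3.png",o)
```

```text
{'t': 6.5, 'position': array([0.6005, 0.0352, 0.0992]), 'tool_rot': array([-3.1383e+00,  1.3640e-01, -2.2000e-03]), 'ft_force': array([ 0.4772, -0.0374, -0.5037])} 0.014284082761667082
```

View pics/w3.png

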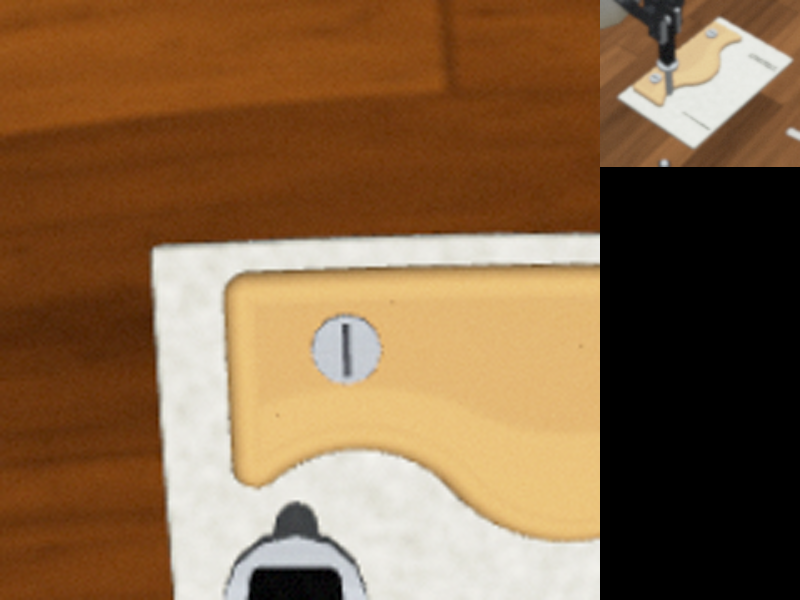

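Wrist crop: the nib's round end shows at crop (296,524), just in front of hollow A. The template corner is at (255,480).

Run:
```python
from h import *
import pickle
p,f,F=pickle.load(open("w3.pkl","rb"))
C=lambda x,y:((x+.5)/3-.5+230,(y+.5)/3-.5+60)
for z in (.027,.030,.033): 
    X=onz(f,[C(296.5,524)],z,p)[0];print(z,X,"off mm",((X-p["position"])*1000).round(1))
for e in((275,524),(318,524)): print(onz(f,[C(*e)],.030,p)[0])
o,d=ray(f,[C(296.5,524)],p);s=F["scene"]["color"][:,:,::-1]
cv2.imwrite("pics/s3.png",cv2.resize(s[235:285,240:300],None,fx=10,fy=10,interpolation=cv2.INTER_CUBIC))
# hollow a / template corner from this picture, edge at z=.012
b=f["color"][:,:,::-1].copy();sat=cv2.GaussianBlur(cv2.cvtColor(b,cv2.COLOR_BGR2HSV)[...,1].astype(np.float32),(0,0),.7)
from scipy.optimize import least_squares
P=[]
for x in range(285,430,3):
    u=round(C(x,0)[0]);col=sat[200:250,u];i=np.where((col[:-1]>=55)&(col[1:]<55))[0]
    if len(i):i=i[0];P.append((u,200+i+(col[i]-55)/(col[i]-col[i+1])))
Q=onz(f,P,.012,p)[:,:2]*1000
g=least_squares(lambda v:np.hypot(Q[:,0]-v[0],Q[:,1]-v[1])-30,(580,20),loss="soft_l1");print("hollow a centre world",g.x,np.std(g.fun),len(Q))
t=np.radians(-2.65);L=np.array([-15,53.6]);print("expected",np.array([593.4,-32.9])+[[np.cos(t),-np.sin(t)],[np.sin(t),np.cos(t)]]@L)
```

```text
0.027 [0.59811637 0.03475192 0.027     ] off mm [ -2.4  -0.5 -72.2]
0.03 [0.59898205 0.03468593 0.03      ] off mm [ -1.6  -0.5 -69.2]
0.033 [0.59984774 0.03461994 0.033     ] off mm [ -0.7  -0.6 -66.2]
[0.59940144 0.03948022 0.03      ]
[0.59856207 0.02989111 0.03      ]
hollow a centre world [580.80084899  21.45799402] 0.04400826430215308 49
expected [580.89422286  21.33620136]
```

View pics/s3.png

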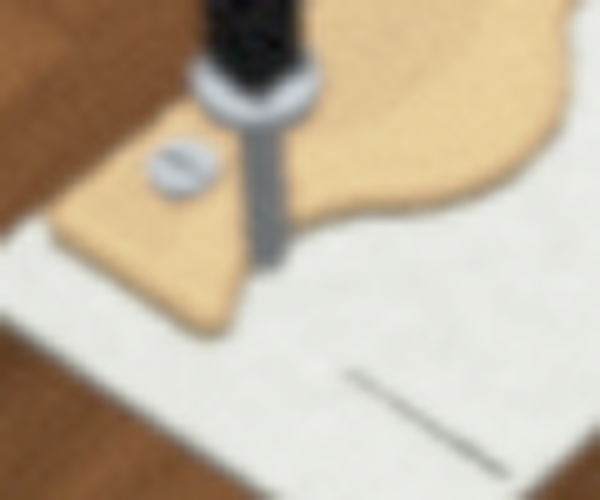

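The scene crop shows the stylus upright over hollow A, with its nib at (265,268) and clear of the edge. The hollow centre agrees between views to 0.15 mm. Now I'll touch down and press against the edge.

servo_tool([
  [1.2,1.6,-8,0,0,0,1],
  [1.2,1.6,-15,0,0,0,1],
  [1.2,1.6,-20,0,0,0,1],
  [1.2,1.6,-24,0,0,0,1],
  [1.2,1.6,-24,0,0,0,1],
  [1.2,1.6,-24,0,0,0,1],
  [1.2,1.6,-24,0,0,0,1],
])

```text
t: 7.35
position: [0.6011, 0.0365, 0.0743]
tool_rot: [3.139, -0.137, 0.0]
ft_force: [0.4, -0.2, 1.2]
width: 0.0143
grasp_force: 78.6
```

```bash
python3 -c "
from bench import robot
p=robot.observe();print(p['t'],p['position'],p['ft_force'],p['torque'])"
```

```text
7.35 [0.60108512 0.03652517 0.07434658] [ 0.42783133 -0.21063275  1.20908481] [ 0.09746104  0.39564309 -0.06322773]
```

servo_tool([
  [0.5,0.4,0,0,0,0,1],
  [0.9,0.7,0,0,0,0,1],
  [1.2,0.9,0,0,0,0,1],
  [1.2,0.9,0,0,0,0,1],
])

```text
t: 7.75
position: [0.6022, 0.0374, 0.0741]
tool_rot: [3.138, -0.137, -0.0]
ft_force: [-1.7, -1.3, 2.3]
width: 0.0143
grasp_force: 78.6
```

servo_tool([
  [0.8,0.6,0,0,0,0,1],
  [0.8,0.6,0,0,0,0,1],
  [0.8,0.6,0,0,0,0,1],
])

```text
t: 8.05
position: [0.6029, 0.0379, 0.074]
tool_rot: [3.138, -0.137, -0.001]
ft_force: [-2.3, -1.0, 1.7]
width: 0.0138
grasp_force: 78.7
```

```bash
cat > path.py <<'E'
import numpy as np,json,sys
"path.py s0 n bias dz : rows from s0 (mm along edge), 1.5 mm/row; base = command at s0 with bias0"
t=np.radians(-2.65);Rm=np.array([[np.cos(t),-np.sin(t)],[np.sin(t),np.cos(t)]])
LA=25.3*np.pi/2;LB=44.7*np.radians(100);END=2*LA+LB
def cmd(s,b):
    if s<=LA:
        a=np.radians(40)-s/25.3;L=np.array([-15,53.6])+(25.3+b)*np.array([np.cos(a),np.sin(a)])
    elif s<=LA+LB:
        a=np.radians(50)-(s-LA)/44.7;L=np.array([30,0])+(44.7-b)*np.array([-np.cos(a),np.sin(a)])
    else:
        a=np.radians(50)-(min(s,END)-LA-LB)/25.3;L=np.array([-15,-53.6])+(25.3+b)*np.array([np.cos(a),np.sin(a)])
        e=max(0,s-END);L=L+e*np.array([-np.sin(np.radians(40)),-np.cos(np.radians(40))])
    return np.array([593.4,-32.9])+Rm@L+[1.3,.5]
if __name__=="__main__":
    s0,n,b0,b=float(sys.argv[1]),int(sys.argv[2]),float(sys.argv[3]),float(sys.argv[4])
    base=cmd(s0,b0) if len(sys.argv)<7 else np.array([float(sys.argv[5]),float(sys.argv[6])])
    ss=[s0+1.5*(i+1) for i in range(n)]
    print([[*(cmd(s,b0+(b-b0)*min(1,(i+1)/4))-base).round(1).tolist(),0,0,0,0,1] for i,s in enumerate(ss)]);print("end s",ss[-1],"cmd",cmd(ss[-1],b),"END",END)
E
python3 path.py 0 20 1.8 1.6 603.7 38.3; python3 path.py 30 20 1.6 1.6;python3 path.py 60 20 1.6 1.6
python3 -c "
from bench import robot
p=robot.observe();print(p['t'],p['position'],p['ft_force'])"
```

```text
[[0.9, -1.4, 0, 0, 0, 0, 1], [1.7, -2.7, 0, 0, 0, 0, 1], [2.5, -4.2, 0, 0, 0, 0, 1], [3.1, -5.6, 0, 0, 0, 0, 1], [3.7, -7.1, 0, 0, 0, 0, 1], [4.2, -8.6, 0, 0, 0, 0, 1], [4.6, -10.2, 0, 0, 0, 0, 1], [5.0, -11.7, 0, 0, 0, 0, 1], [5.2, -13.3, 0, 0, 0, 0, 1], [5.3, -14.9, 0, 0, 0, 0, 1], [5.4, -16.5, 0, 0, 0, 0, 1], [5.3, -18.1, 0, 0, 0, 0, 1], [5.2, -19.7, 0, 0, 0, 0, 1], [5.0, -21.2, 0, 0, 0, 0, 1], [4.6, -22.8, 0, 0, 0, 0, 1], [4.2, -24.3, 0, 0, 0, 0, 1], [3.7, -25.8, 0, 0, 0, 0, 1], [3.1, -27.3, 0, 0, 0, 0, 1], [2.4, -28.8, 0, 0, 0, 0, 1], [1.7, -30.2, 0, 0, 0, 0, 1]]
end s 30.0 cmd [605.35065431   8.14716623] END 157.4985116999683
[[-0.9, -1.3, 0, 0, 0, 0, 1], [-1.8, -2.6, 0, 0, 0, 0, 1], [-2.8, -3.9, 0, 0, 0, 0, 1], [-3.9, -5.1, 0, 0, 0, 0, 1], [-5.0, -6.2, 0, 0, 0, 0, 1], [-6.2, -7.2, 0, 0, 0, 0, 1], [-7.4, -8.1, 0, 0, 0, 0, 1], [-8.5, -9.0, 0, 0, 0, 0, 1], [-9.6, -10.0, 0, 0, 0, 0, 1], [-10.7, -11.0, 0, 0, 0, 0, 1], [-11.7, -12.0, 0, 0, 0, 0, 1], [-12.7, -13.1, 0, 0, 0, 0, 1], [-13.6, -14.1, 0, 0, 0, 0, 1], [-14.5, -15.3, 0, 0, 0, 0, 1], [-15.4, -16.4, 0, 0, 0, 0, 1], [-16.3, -17
[... 245 characters left out ...]
 -2.6, 0, 0, 0, 0, 1], [-1.8, -4.0, 0, 0, 0, 0, 1], [-2.2, -5.3, 0, 0, 0, 0, 1], [-2.7, -6.7, 0, 0, 0, 0, 1], [-3.1, -8.1, 0, 0, 0, 0, 1], [-3.4, -9.5, 0, 0, 0, 0, 1], [-3.8, -10.9, 0, 0, 0, 0, 1], [-4.0, -12.3, 0, 0, 0, 0, 1], [-4.2, -13.8, 0, 0, 0, 0, 1], [-4.4, -15.2, 0, 0, 0, 0, 1], [-4.5, -16.6, 0, 0, 0, 0, 1], [-4.6, -18.1, 0, 0, 0, 0, 1], [-4.6, -19.5, 0, 0, 0, 0, 1], [-4.6, -21.0, 0, 0, 0, 0, 1], [-4.5, -22.4, 0, 0, 0, 0, 1], [-4.4, -23.9, 0, 0, 0, 0, 1], [-4.2, -25.3, 0, 0, 0, 0, 1], [-4.0, -26.7, 0, 0, 0, 0, 1], [-3.7, -28.1, 0, 0, 0, 0, 1]]
end s 90.0 cmd [582.47428298 -42.57949094] END 157.4985116999683
8.05 [0.60287664 0.03789767 0.07403046] [-2.25828333 -1.00580324  1.68991267]
```

servo_tool([
  [0.9,-1.4,0,0,0,0,1],
  [1.7,-2.7,0,0,0,0,1],
  [2.5,-4.2,0,0,0,0,1],
  [3.1,-5.6,0,0,0,0,1],
  [3.7,-7.1,0,0,0,0,1],
  [4.2,-8.6,0,0,0,0,1],
  [4.6,-10.2,0,0,0,0,1],
  [5.0,-11.7,0,0,0,0,1],
  [5.2,-13.3,0,0,0,0,1],
  [5.3,-14.9,0,0,0,0,1],
], newtons=110)

```text
t: 9.05
position: [0.6085, 0.0232, 0.0741]
tool_rot: [-3.138, 0.137, -0.0]
ft_force: [-2.3, 2.4, 0.8]
width: 0.0137
grasp_force: 109.8
```

servo_tool([
  [0.1,-1.6,-0.5,0,0,0,1],
  [0,-3.2,-1,0,0,0,1],
  [-0.1,-4.8,-1,0,0,0,1],
  [-0.3,-6.3,-1,0,0,0,1],
  [-0.7,-7.9,-1,0,0,0,1],
  [-1.1,-9.4,-1,0,0,0,1],
  [-1.6,-10.9,-1,0,0,0,1],
  [-2.2,-12.4,-1,0,0,0,1],
  [-2.9,-13.9,-1,0,0,0,1],
  [-3.6,-15.3,-1,0,0,0,1],
])

```text
t: 10.05
position: [0.6054, 0.0087, 0.0732]
tool_rot: [-3.137, 0.137, -0.002]
ft_force: [-2.6, 7.3, 1.8]
width: 0.0137
grasp_force: 109.8
```

servo_tool([
  [-0.9,-1.3,0,0,0,0,1],
  [-1.8,-2.6,0,0,0,0,1],
  [-2.8,-3.9,0,0,0,0,1],
  [-3.9,-5.1,0,0,0,0,1],
  [-5.0,-6.2,0,0,0,0,1],
  [-6.2,-7.2,0,0,0,0,1],
  [-7.4,-8.1,0,0,0,0,1],
  [-8.5,-9.0,0,0,0,0,1],
  [-9.6,-10.0,0,0,0,0,1],
  [-10.7,-11.0,0,0,0,0,1],
])

```text
t: 11.05
position: [0.5963, -0.0014, 0.0738]
tool_rot: [-3.136, 0.136, -0.007]
ft_force: [-0.5, 8.6, 1.9]
width: 0.0135
grasp_force: 109.7
```

```bash
python3 path.py 45 10 1.6 1.0; python3 path.py 60 20 1.0 1.0
```

```text
[[-1.1, -0.9, 0, 0, 0, 0, 1], [-2.2, -1.9, 0, 0, 0, 0, 1], [-3.3, -2.9, 0, 0, 0, 0, 1], [-4.3, -3.9, 0, 0, 0, 0, 1], [-5.2, -5.1, 0, 0, 0, 0, 1], [-6.1, -6.3, 0, 0, 0, 0, 1], [-6.9, -7.5, 0, 0, 0, 0, 1], [-7.7, -8.8, 0, 0, 0, 0, 1], [-8.4, -10.0, 0, 0, 0, 0, 1], [-9.1, -11.3, 0, 0, 0, 0, 1]]
end s 60.0 cmd [585.62159666 -14.16371967] END 157.4985116999683
[[-0.6, -1.3, 0, 0, 0, 0, 1], [-1.2, -2.7, 0, 0, 0, 0, 1], [-1.8, -4.0, 0, 0, 0, 0, 1], [-2.3, -5.4, 0, 0, 0, 0, 1], [-2.7, -6.8, 0, 0, 0, 0, 1], [-3.1, -8.2, 0, 0, 0, 0, 1], [-3.5, -9.6, 0, 0, 0, 0, 1], [-3.8, -11.1, 0, 0, 0, 0, 1], [-4.1, -12.5, 0, 0, 0, 0, 1], [-4.3, -14.0, 0, 0, 0, 0, 1], [-4.5, -15.4, 0, 0, 0, 0, 1], [-4.6, -16.9, 0, 0, 0, 0, 1], [-4.6, -18.3, 0, 0, 0, 0, 1], [-4.7, -19.8, 0, 0, 0, 0, 1], [-4.6, -21.3, 0, 0, 0, 0, 1], [-4.5, -22.7, 0, 0, 0, 0, 1], [-4.4, -24.2, 0, 0, 0, 0, 1], [-4.2, -25.6, 0, 0, 0, 0, 1], [-4.0, -27.1, 0, 0, 0, 0, 1], [-3.7, -28.5, 0, 0, 0, 0, 1]]
end s 90.0 cmd [581.88690058 -42.70189162] END 157.4985116999683
```

servo_tool([
  [-1.1,-0.9,0,0,0,0,1],
  [-2.2,-1.9,0,0,0,0,1],
  [-3.3,-2.9,0,0,0,0,1],
  [-4.3,-3.9,0,0,0,0,1],
  [-5.2,-5.1,0,0,0,0,1],
  [-6.1,-6.3,0,0,0,0,1],
  [-6.9,-7.5,0,0,0,0,1],
  [-7.7,-8.8,0,0,0,0,1],
  [-8.4,-10.0,0,0,0,0,1],
  [-9.1,-11.3,0,0,0,0,1],
])

```text
t: 12.05
position: [0.586, -0.0137, 0.0734]
tool_rot: [-3.137, 0.137, -0.003]
ft_force: [-1.5, 6.4, 1.7]
width: 0.0135
grasp_force: 109.9
```

servo_tool([
  [-0.6,-1.3,0,0,0,0,1],
  [-1.2,-2.7,0,0,0,0,1],
  [-1.8,-4.0,0,0,0,0,1],
  [-2.3,-5.4,0,0,0,0,1],
  [-2.7,-6.8,0,0,0,0,1],
  [-3.1,-8.2,0,0,0,0,1],
  [-3.5,-9.6,0,0,0,0,1],
  [-3.8,-11.1,0,0,0,0,1],
  [-4.1,-12.5,0,0,0,0,1],
  [-4.3,-14.0,0,0,0,0,1],
])

```text
t: 13.05
position: [0.5808, -0.0287, 0.0732]
tool_rot: [3.139, -0.137, 0.001]
ft_force: [-1.3, 3.5, 2.3]
width: 0.0136
grasp_force: 109.8
```

```bash
python3 path.py 75 10 1.0 1.7; python3 path.py 90 10 1.7 1.7
```

```text
[[0.0, -1.5, 0, 0, 0, 0, 1], [0.1, -2.9, 0, 0, 0, 0, 1], [0.2, -4.4, 0, 0, 0, 0, 1], [0.3, -5.8, 0, 0, 0, 0, 1], [0.4, -7.3, 0, 0, 0, 0, 1], [0.4, -8.7, 0, 0, 0, 0, 1], [0.6, -10.2, 0, 0, 0, 0, 1], [0.7, -11.6, 0, 0, 0, 0, 1], [1.0, -13.0, 0, 0, 0, 0, 1], [1.2, -14.4, 0, 0, 0, 0, 1]]
end s 90.0 cmd [582.57218004 -42.55909083] END 157.4985116999683
[[0.3, -1.4, 0, 0, 0, 0, 1], [0.7, -2.8, 0, 0, 0, 0, 1], [1.1, -4.2, 0, 0, 0, 0, 1], [1.6, -5.6, 0, 0, 0, 0, 1], [2.1, -6.9, 0, 0, 0, 0, 1], [2.6, -8.2, 0, 0, 0, 0, 1], [3.2, -9.6, 0, 0, 0, 0, 1], [3.8, -10.9, 0, 0, 0, 0, 1], [4.5, -12.1, 0, 0, 0, 0, 1], [5.2, -13.4, 0, 0, 0, 0, 1]]
end s 105.0 cmd [587.80887544 -55.93226678] END 157.4985116999683
```

servo_tool([
  [0.0,-1.5,0,0,0,0,1],
  [0.1,-2.9,0,0,0,0,1],
  [0.2,-4.4,0,0,0,0,1],
  [0.3,-5.8,0,0,0,0,1],
  [0.4,-7.3,0,0,0,0,1],
  [0.4,-8.7,0,0,0,0,1],
  [0.6,-10.2,0,0,0,0,1],
  [0.7,-11.6,0,0,0,0,1],
  [1.0,-13.0,0,0,0,0,1],
  [1.2,-14.4,0,0,0,0,1],
])

```text
t: 14.05
position: [0.5817, -0.0431, 0.073]
tool_rot: [3.138, -0.137, -0.0]
ft_force: [-2.3, 3.2, 1.8]
width: 0.0136
grasp_force: 109.8
```

```bash
python3 path.py 90 10 1.7 2.3
```

```text
[[0.5, -1.4, 0, 0, 0, 0, 1], [1.0, -2.7, 0, 0, 0, 0, 1], [1.5, -4.1, 0, 0, 0, 0, 1], [2.1, -5.4, 0, 0, 0, 0, 1], [2.6, -6.7, 0, 0, 0, 0, 1], [3.2, -8.0, 0, 0, 0, 0, 1], [3.7, -9.3, 0, 0, 0, 0, 1], [4.4, -10.6, 0, 0, 0, 0, 1], [5.0, -11.8, 0, 0, 0, 0, 1], [5.8, -13.1, 0, 0, 0, 0, 1]]
end s 105.0 cmd [588.32318767 -55.62326365] END 157.4985116999683
```

servo_tool([
  [0.5,-1.4,0,0,0,0,1],
  [1.0,-2.7,0,0,0,0,1],
  [1.5,-4.1,0,0,0,0,1],
  [2.1,-5.4,0,0,0,0,1],
  [2.6,-6.7,0,0,0,0,1],
  [3.2,-8.0,0,0,0,0,1],
])

```text
t: 14.65
position: [0.5846, -0.0511, 0.0729]
tool_rot: [3.138, -0.137, -0.001]
ft_force: [-4.2, 2.1, 2.1]
width: 0.0132
grasp_force: 109.8
```

```bash
python3 path.py 99 12 2.3 2.3;python3 path.py 117 12 2.3 2.3
```

```text
[[0.6, -1.3, 0, 0, 0, 0, 1], [1.2, -2.6, 0, 0, 0, 0, 1], [1.9, -3.8, 0, 0, 0, 0, 1], [2.6, -5.1, 0, 0, 0, 0, 1], [3.3, -6.3, 0, 0, 0, 0, 1], [4.1, -7.4, 0, 0, 0, 0, 1], [5.0, -8.6, 0, 0, 0, 0, 1], [5.8, -9.7, 0, 0, 0, 0, 1], [6.8, -10.8, 0, 0, 0, 0, 1], [7.7, -11.9, 0, 0, 0, 0, 1], [8.7, -12.9, 0, 0, 0, 0, 1], [9.7, -13.9, 0, 0, 0, 0, 1]]
end s 117.0 cmd [595.41691615 -64.48132311] END 157.4985116999683
[[1.1, -1.0, 0, 0, 0, 0, 1], [2.2, -2.2, 0, 0, 0, 0, 1], [3.3, -3.4, 0, 0, 0, 0, 1], [4.3, -4.7, 0, 0, 0, 0, 1], [5.2, -6.1, 0, 0, 0, 0, 1], [6.0, -7.5, 0, 0, 0, 0, 1], [6.8, -9.0, 0, 0, 0, 0, 1], [7.4, -10.5, 0, 0, 0, 0, 1], [8.0, -12.0, 0, 0, 0, 0, 1], [8.5, -13.6, 0, 0, 0, 0, 1], [8.8, -15.2, 0, 0, 0, 0, 1], [9.1, -16.8, 0, 0, 0, 0, 1]]
end s 135.0 cmd [604.54867527 -81.2642731 ] END 157.4985116999683
```

servo_tool([
  [0.6,-1.3,0,0,0,0,1],
  [1.2,-2.6,0,0,0,0,1],
  [1.9,-3.8,0,0,0,0,1],
  [2.6,-5.1,0,0,0,0,1],
  [3.3,-6.3,0,0,0,0,1],
  [4.1,-7.4,0,0,0,0,1],
  [5.0,-8.6,0,0,0,0,1],
  [5.8,-9.7,0,0,0,0,1],
  [6.8,-10.8,0,0,0,0,1],
  [7.7,-11.9,0,0,0,0,1],
  [8.7,-12.9,0,0,0,0,1],
  [9.7,-13.9,0,0,0,0,1],
])

```text
t: 15.85
position: [0.5945, -0.0651, 0.073]
tool_rot: [3.138, -0.137, -0.001]
ft_force: [-4.9, 1.2, 1.7]
width: 0.0133
grasp_force: 109.8
```

servo_tool([
  [1.1,-1.0,0,0,0,0,1],
  [2.2,-2.2,0,0,0,0,1],
  [3.3,-3.4,0,0,0,0,1],
  [4.3,-4.7,0,0,0,0,1],
  [5.2,-6.1,0,0,0,0,1],
  [6.0,-7.5,0,0,0,0,1],
  [6.8,-9.0,0,0,0,0,1],
  [7.4,-10.5,0,0,0,0,1],
  [8.0,-12.0,0,0,0,0,1],
  [8.5,-13.6,0,0,0,0,1],
  [8.8,-15.2,0,0,0,0,1],
  [9.1,-16.8,0,0,0,0,1],
])

```text
t: 17.05
position: [0.6037, -0.0813, 0.073]
tool_rot: [-3.138, 0.137, 0.001]
ft_force: [-4.6, 4.6, 1.7]
width: 0.0135
grasp_force: 109.8
```

```bash
python3 path.py 135 17 2.3 2.3
```

```text
[[0.2, -1.6, 0, 0, 0, 0, 1], [0.3, -3.3, 0, 0, 0, 0, 1], [0.3, -4.9, 0, 0, 0, 0, 1], [0.2, -6.5, 0, 0, 0, 0, 1], [-0.0, -8.2, 0, 0, 0, 0, 1], [-0.3, -9.8, 0, 0, 0, 0, 1], [-0.7, -11.4, 0, 0, 0, 0, 1], [-1.2, -12.9, 0, 0, 0, 0, 1], [-1.8, -14.4, 0, 0, 0, 0, 1], [-2.4, -15.9, 0, 0, 0, 0, 1], [-3.2, -17.4, 0, 0, 0, 0, 1], [-4.0, -18.8, 0, 0, 0, 0, 1], [-4.9, -20.2, 0, 0, 0, 0, 1], [-5.9, -21.4, 0, 0, 0, 0, 1], [-7.0, -22.7, 0, 0, 0, 0, 1], [-8.0, -23.8, 0, 0, 0, 0, 1], [-9.0, -24.9, 0, 0, 0, 0, 1]]
end s 160.5 cmd [ 595.50426542 -106.15627121] END 157.4985116999683
```

```bash
python3 path.py 135 19 2.3 1.4
```

```text
[[-0.0, -1.6, 0, 0, 0, 0, 1], [-0.2, -3.3, 0, 0, 0, 0, 1], [-0.4, -4.9, 0, 0, 0, 0, 1], [-0.7, -6.4, 0, 0, 0, 0, 1], [-0.9, -8.0, 0, 0, 0, 0, 1], [-1.2, -9.6, 0, 0, 0, 0, 1], [-1.6, -11.1, 0, 0, 0, 0, 1], [-2.0, -12.6, 0, 0, 0, 0, 1], [-2.6, -14.1, 0, 0, 0, 0, 1], [-3.2, -15.6, 0, 0, 0, 0, 1], [-4.0, -17.0, 0, 0, 0, 0, 1], [-4.8, -18.3, 0, 0, 0, 0, 1], [-5.7, -19.6, 0, 0, 0, 0, 1], [-6.6, -20.9, 0, 0, 0, 0, 1], [-7.7, -22.1, 0, 0, 0, 0, 1], [-8.7, -23.2, 0, 0, 0, 0, 1], [-9.7, -24.3, 0, 0, 0, 0, 1], [-10.7, -25.4, 0, 0, 0, 0, 1], [-11.7, -26.5, 0, 0, 0, 0, 1]]
end s 163.5 cmd [ 592.80975567 -107.75302331] END 157.4985116999683
```

servo_tool([
  [0.0,-1.6,0,0,0,0,1],
  [-0.2,-3.3,0,0,0,0,1],
  [-0.4,-4.9,0,0,0,0,1],
  [-0.7,-6.4,0,0,0,0,1],
  [-0.9,-8.0,0,0,0,0,1],
  [-1.2,-9.6,0,0,0,0,1],
  [-1.6,-11.1,0,0,0,0,1],
  [-2.0,-12.6,0,0,0,0,1],
  [-2.6,-14.1,0,0,0,0,1],
  [-3.2,-15.6,0,0,0,0,1],
])

```text
t: 18.05
position: [0.6017, -0.096, 0.0733]
tool_rot: [-3.137, 0.137, -0.003]
ft_force: [-3.4, 7.3, 1.6]
width: 0.0133
grasp_force: 109.8
```

servo_tool([
  [-0.8,-1.4,0,0,0,0,1],
  [-1.6,-2.7,0,0,0,0,1],
  [-2.5,-4.0,0,0,0,0,1],
  [-3.4,-5.3,0,0,0,0,1],
  [-4.5,-6.5,0,0,0,0,1],
  [-5.5,-7.6,0,0,0,0,1],
  [-6.5,-8.7,0,0,0,0,1],
  [-7.5,-9.8,0,0,0,0,1],
  [-8.5,-10.9,0,0,0,0,1],
  [-8.5,-10.9,0,0,0,0,1],
])

```text
t: 19.05
position: [0.5936, -0.1078, 0.0737]
tool_rot: [-3.138, 0.136, -0.004]
ft_force: [-1.5, 2.0, 1.3]
width: 0.0136
grasp_force: 109.8
```

servo_tool([
  [-0.5,-0.5,15,0,0,0,1],
  [-1,-1,50,0,0,0,1],
  [-1,-1,90,0,0,0,1],
  [-5,10,116,0,0,0,1],
  [-12,45,116,0,0,0,1],
  [-20,80,116,0,0,0,1],
  [-28,120,116,0,0,0,1],
  [-37,160,116,0,0,0,1],
  [-46,200,116,0,0,0,1],
  [-55,240,116,0,0,0,1],
  [-64,280,116,0,0,0,1],
  [-72,320,116,0,0,0,1],
  [-77,345,112,0,0,0,1],
  [-79,356,100,0,0,0,1],
  [-79,356,92,0,0,0,1],
  [-79,356,92,0,0,0,1],
  [-79,356,92,0,0,0,1],
])

```text
t: 20.75
position: [0.5136, 0.2469, 0.1649]
tool_rot: [3.138, -0.139, -0.0]
ft_force: [-0.0, 0.2, -0.8]
width: 0.0136
grasp_force: 109.5
```

Run:
```python
from h import *
from bench import robot
import pickle
p=robot.observe();f=robot.grab_frame("wrist");t=robot.grab_frame("top");s=robot.grab_frame("scene")
pickle.dump((p,f,t,s),open("w4.pkl","wb"))
print(p["t"],p["position"],p["ft_force"],p["tool_rot"])
b=f["color"][:,:,::-1];o=np.zeros((600,800,3),np.uint8)
o[:400,:400]=cv2.resize(b[110:250,257:397],(400,400),interpolation=cv2.INTER_CUBIC)
o[:400,400:]=cv2.resize(s["color"][:,:,::-1][280:380,170:270],(400,400),interpolation=cv2.INTER_CUBIC)
o[400:,:400]=cv2.resize(t["color"][:,:,::-1][195:250,285:385],(400,200),interpolation=cv2.INTER_CUBIC)
o[400:,400:]=cv2.resize(s["color"][:,:,::-1][215:285,235:345],(400,200),interpolation=cv2.INTER_CUBIC)
cv2.imwrite("pics/w4.png",o)
```

```text
20.75 [0.5135687  0.24689874 0.16491712] [-0.00125589  0.17921281 -0.82885881] [ 3.13788414e+00 -1.38581703e-01 -9.00514731e-05]
```

View pics/w4.png

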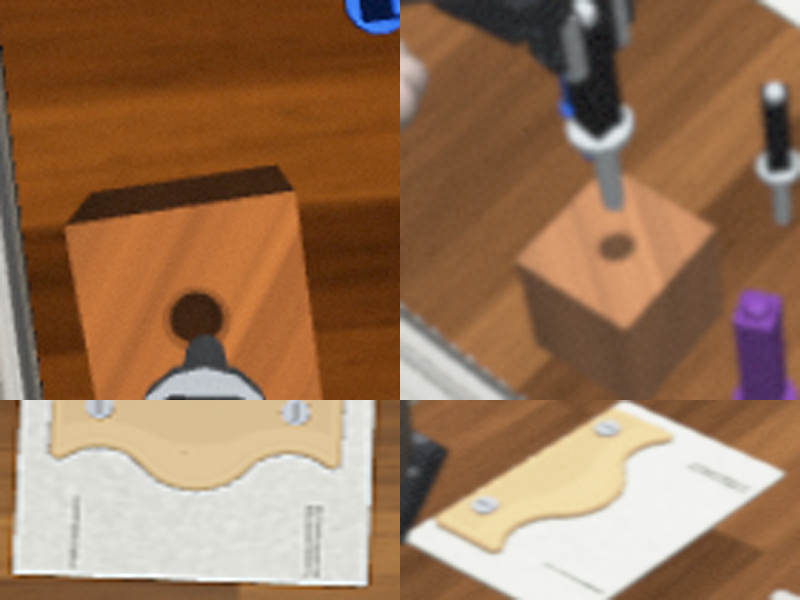

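Wrist crop: hole at (197,317), nib at (206,352). Scene crop: nib end at (613,206), hole at (616,246). The edge and board are undisturbed.

Run:
```python
from h import *
import pickle
p,f,t,s=pickle.load(open("w4.pkl","rb"));k=400/140
C=lambda x,y:((x+.5)/k-.5+257,(y+.5)/k-.5+110)
S=lambda x,y:((x-400+.5)/4-.5+170,(y+.5)/4-.5+280)
b=np.ascontiguousarray(f["color"][110:250,257:397]);g=cv2.cvtColor(b,cv2.COLOR_RGB2HSV)
m=((g[...,1]<70)&(g[...,2]<110)).astype(np.uint8);row=lambda y:np.where(m[int(y/k)])[0]
for y in(340,346,352,358): r=row(y);r=r[abs(r-72)<15];print(y,r.min(),r.max())
for z in(.093,.096,.099): print("nib",onz(f,[C(206,353)],z,p)[0], (onz(f,[C(206,353)],z,p)[0]-p["position"])*1000)
print("hole wrist",onz(f,[C(197,317)],.066,p),"hole scene",onz(s,[S(616,246)],.066))
o,d=ray(f,[C(206,353)],p);o2,d2=ray(s,[S(613,199)]);print("tri",tri([(o,d[0]),(o2,d2[0])]))
```

```text
340 67 75
346 66 76
352 65 77
358 65 78
nib [0.5118798 0.2461003 0.093    ] [ -1.6888986   -0.79844068 -71.91712306]
nib [0.51274084 0.24603895 0.096     ] [ -0.82786316  -0.85978592 -68.91712306]
nib [0.51360187 0.24597761 0.099     ] [ 3.31722811e-02 -9.21131169e-01 -6.59171231e+01]
hole wrist [[0.51409756 0.24813922 0.066     ]] hole scene [[0.5132034  0.24829822 0.066     ]]
tri (array([0.5131151 , 0.24591848, 0.09749202]), [np.float64(0.00010408081536422963), np.float64(0.00010408081536430859)])
```

servo_tool([
  [0.8,2.1,0,0,0,0,1],
  [0.8,2.1,0,0,0,0,1],
  [0.8,2.1,-10,0,0,0,1],
  [0.8,2.1,-20,0,0,0,1],
  [0.8,2.1,-30,0,0,0,1],
  [0.8,2.1,-40,0,0,0,1],
  [0.8,2.1,-40,0,0,0,1],
])

```text
t: 21.6
position: [0.5129, 0.2493, 0.1229]
tool_rot: [3.136, -0.137, -0.004]
ft_force: [-0.3, -1.2, -0.5]
width: 0.0133
grasp_force: 109.5
```

servo_tool([
  [0,0,-10,0,0,0,1],
  [0,0,-20,0,0,0,1],
  [0,0,-28,0,0,0,1],
  [0,0,-33,0,0,0,1],
  [0,0,-34,0,0,0,1],
  [0,0,-34,0,0,0,1],
])

```text
t: 22.2
position: [0.514, 0.25, 0.091]
tool_rot: [3.138, -0.137, -0.0]
ft_force: [0.2, 0.8, -1.3]
width: 0.0136
grasp_force: 109.5
```

servo_tool([
  [0,0,-1,0,0,0,1],
  [0,0,-2,0,0,0,1],
  [0,0,-3,0,0,0,1],
  [0,0,-3,0,0,0,1],
  [0,0,-3,0,0,0,1],
])

```text
t: 22.7
position: [0.514, 0.2501, 0.0881]
tool_rot: [-3.139, 0.137, -0.0]
ft_force: [-0.5, -0.4, -0.9]
width: 0.0133
grasp_force: 109.5
```

servo_tool([
  [0,0,-1,0,0,0,1],
  [0,0,-1.5,0,0,0,1],
  [0,0,-1.5,0,0,0,1],
  [0,0,-1.5,0,0,0,1],
])

```text
t: 23.1
position: [0.5143, 0.2501, 0.0878]
tool_rot: [-3.138, 0.136, -0.002]
ft_force: [-3.3, -1.0, 7.6]
width: 0.0135
grasp_force: 110.9
```

servo_tool([
  [0,0,0.6,0,0,0,1],
  [0,0,0.6,0,0,0,0.5],
  [0,0,0.6,0,0,0,0.1],
  [0,0,0.6,0,0,0,-0.3],
  [0,0,0.6,0,0,0,-0.3],
  [0,0,0.6,0,0,0,-0.3],
  [0,0,0.6,0,0,0,-0.3],
  [0,0,0.6,0,0,0,-0.3],
  [0,0,15,0,0,0,-0.3],
  [0,0,45,0,0,0,-0.3],
  [0,0,85,0,0,0,-0.3],
  [0,0,130,0,0,0,-0.3],
  [-30,0,165,0,0,0,-0.3],
  [-59,-3,165,0,0,0,-0.3],
  [-59,-3,165,0,0,0,-0.3],
  [-59,-3,165,0,0,0,-0.3],
], newtons=40)

```text
t: 24.7
position: [0.4547, 0.2472, 0.2522]
tool_rot: [-3.138, 0.136, -0.001]
ft_force: [0.6, 0.6, 0.2]
width: 0.0555
grasp_force: 0.0
```

Run:
```python
from h import *
from bench import robot
p=robot.observe();f=robot.grab_frame("wrist");t=robot.grab_frame("top");s=robot.grab_frame("scene")
print(p["t"],p["position"],p["ft_force"],p["width"])
o=np.zeros((600,800,3),np.uint8)
o[:400,:400]=cv2.resize(f["color"][:,:,::-1][80:200,265:385],(400,400),interpolation=cv2.INTER_CUBIC)
o[:400,400:]=cv2.resize(s["color"][:,:,::-1][280:380,170:270],(400,400),interpolation=cv2.INTER_CUBIC)
o[400:,:267]=cv2.resize(s["color"][:,:,::-1],(267,200));o[400:,270:537]=cv2.resize(t["color"][:,:,::-1],(267,200))
cv2.imwrite("pics/w5.png",o)
```

```text
24.7 [0.4546717  0.24717565 0.25216827] [0.55269651 0.63015455 0.19248649] 0.055498562543701856
```

View pics/w5.png

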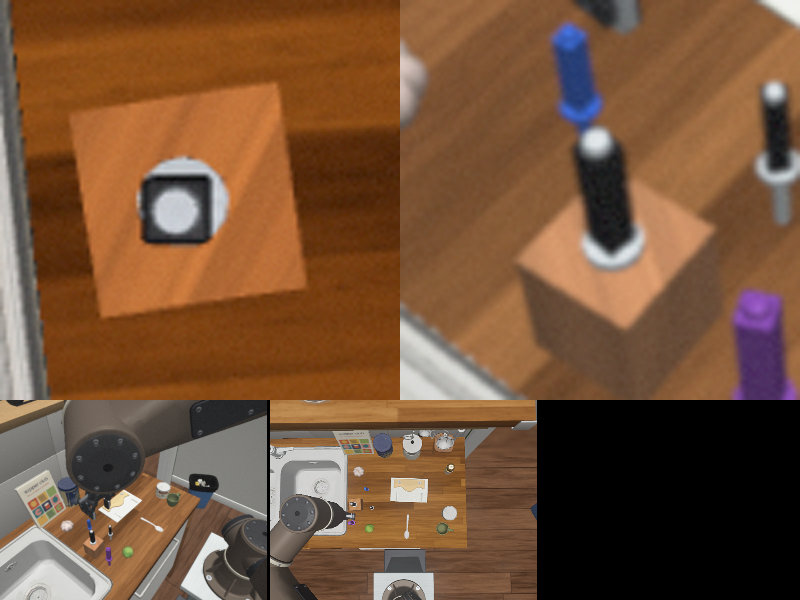

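The stylus is back hanging upright by its collar in the holder, with the grip at crop (177,209) and the collar seated at (612,248). Nothing else has moved, and the gripper is clear.

```bash
python3 -c "
from bench import robot
print(robot.hand_in())"
```

```text
the job is handed in; nothing more can be done
None
```

I traced the wavy edge in one pass from the single-line end to past the double line, hung the stylus back in its holder and handed the job in at about 25 s. Contact forces stayed on the tip at every check, but the line itself doesn't show in the camera images, so I couldn't confirm it by eye.

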